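Park the ice scraper in its keeper and draw the handle out

ROBOT

A 7-joint arm with a two-finger parallel gripper is mounted at the origin on the work surface. World frame = base frame: x ahead of the robot, y to its left, z up, the work surface at z = 0. Lengths are in m, angles in rad, forces in N, time in s.
With the tool pointing down it reaches from about 0.425 to 0.925 m from the base axis. Payload 6.8 kg.
Tool frame: the origin (TCP) lies on the front face of the gripper's body, between the roots of the fingers; the fingertips stand 73 mm ahead of it and the grasp point (between the pads) lies 54 mm ahead of it (env.nose_length is the distance from the TCP to the fingertips, in m); z points along the fingers, y is the line along which they close (so a half turn about z gives the same grasp; the last joint's range is limited). The gripper opens to 85 mm and grips with 20 to 120 N. Pads are 22 mm wide; open, the fingers measure 114 mm over their backs; the gripper's body (76 mm by 85 mm) begins 54 mm behind the grasp point. The pads swing forward as they close: fully open they stand 13 mm farther back than shut.
Start: joints at [-1.457, 0.477, 0.022, 1.555, -0.011, 1.109, -0.083], TCP at [0.148, 0.658, 0.304] pointing down, gripper open.
Joint ranges: [-2.96, 2.96], [-0.34, 2.1], [-1.41, 1.46], [0.24, 2.44], [-1.37, 4.51], [0.17, 1.92], [-2.96, 2.96]. Speed limits (rad/s): [2.39, 2.39, 3.14, 3.14, 3.14, 3.14, 3.14].

INTERFACE

Orientations are given as a unit quaternion [w, x, y, z].
In Python, from cell import env, kin, camera, calibration, job gives the robot as it stands. The module is installed in compiled form; this text tells all that it offers. Calls block until the motion is done:
- env.reach(position, orientation): joint-space move of the TCP to a pose.
- env.movel(position, velocity=0.15, rot=None, stop_force=None): straight line of the TCP; rot=None keeps the orientation; velocity is the mean speed in m/s. With stop_force (N) it stops when the force on the tool has changed by that much, and returns True; else False.
- env.goto_joints(angles): joint-space move.
- env.grip(opening, f_grip=None): finger opening in m; f_grip is the grip in N (None keeps the last); returns when the fingers have stopped.
- env.dwell(seconds).
- kin.inverse_kinematics(position, orientation): joint angles nearest the present ones, or None.
- env.get_state(): the state.
- camera(name): name is "side" or "top" or "wrist"; returns (picture, depth): 400x640x3 uint8, blue, green, red; 400x640 float32, m along the optical axis (not along the pixel's ray), 0 where there is no reading.
- calibration(name): a dict with "fx", "fy", "cx", "cy" (pixels), "rvec" (rotation vector, rad) and "tvec" (3), from world to camera coordinates, as OpenCV has them. Camera axes: x right, y down, z forward; pixel columns grow to the right and rows downward; lengths in m; the calibration is good to about 2 mm. A picture is of the moment at which its call begins: read the wrist's pose just before it. calibration takes no time and is no camera call; for the wrist camera it gives the pose at the moment of the call.
A pose or a line that the arm cannot do raises env.PlanningError and nothing moves.
- job.job_done(): hands the job in; it is judged then, once.
The state is a dict: "time": time; "qpos": joint angles; "joint_velocities": joint speeds; "joint_torque": joint torques, N m; "tcp_pos": TCP position; "orientation": TCP orientation; "force": force on the tool from outside, world axes, zero at the start; "torque": the same for the moment, N m; "opening": finger opening in m; "gripper_force": force on a finger pad.
Only numpy, scipy, OpenCV 4.12 (cv2) and the standard library are available. Lean on these libraries where they do the work, as an engineer would, in place of code of your own. Each camera call takes 0.05 s, during which the arm holds its last target. There are 200 camera calls.

TASK

I want to wipe the salt off the ice scraper's sliding tube. With its telescopic handle still pushed together, slide the white blade in sideways under the hood of the aluminium blade keeper as far as it goes; then squeeze in the lock button on the side of the handle, draw the handle out past the first stop to the second, and finish holding it there: handle still gripped in the fingers and fully drawn out, blade still home in the keeper, nothing let go. Leave the gauge, the wrench and the jar where they are.

Things in the scene. Friction and masses are not known exactly. Their poses are not given: they have to be found in the camera images.
- scraper: Telescopic ice scraper, loose, lying flat, 290 mm long pushed together, 0.3 kg, mass centre about 100 mm behind this origin. Origin: under the middle of the blade (at shelf height as it lies). x points from handle to the blade's front edge, y to the button's side, z up. Flat white hard-silicone blade: x -30 to 30, y -55 to 55, z 0 to 6 mm. On it a black hub: x -30 to -8, y -20 to 20, z 6 to 26 mm.
- scraper_neck (a point): Point on the axis of the scraper's 16 mm aluminium tube, 50 mm behind the scraper's origin and 17 mm above the blade's underside; axes as the scraper's. The tube runs from the hub along -x, its underside 9 mm above the shelf. The handle sleeve slides on it.
- grip_mid (a point): Middle of the handle sleeve on its centre line, 17 mm above its underside; 160 mm behind the scraper's origin when pushed together, moves to -x as drawn out. Sleeve: 170 mm long, 26 mm wide in y, 33 mm high (z 0 to 33, it lies on the shelf), grey collar in front, black rubber behind. Grip it from above, fingers closing along y.
- button_face (a point): Centre of the outer face of the round grey lock button (16 mm wide) on the +y side of the handle: 60 mm ahead of grip_mid, 17 mm above the shelf, 17 mm from the centre line (4 mm proud of the sleeve) when out. 100 mm behind the scraper's origin with the handle pushed together; travels with the handle. Fingers pinching the handle across here push it in.
- scraper_grip (a joint): How far the handle is drawn out along the scraper's -x, m: 0 pushed together, 0.060 first stop, 0.120 second stop and (0.121) end of travel. Button out: locked at a stop, 1 mm play. Button in: slides against about 2.5 N and passes the first stop. Button released between stops: it snaps out at the next one.
- scraper_button (a joint): How far the lock button is pressed, m: 0 out, 0.004 flush. Sprung: 2.4 N to start, 5.6 N fully in. The handle is free from about 0.0032.
- keeper: Aluminium blade keeper screwed to the shelf, no floor: the blade lies on the shelf in it. Its frame equals the scraper's when the blade is fully home (within 3 mm). The blade slides in along +y, the handle leaves over the low lip to -x. Inner faces: lip x -33 (7 mm high, 14 wide), back wall x 33, end wall y 57 mm. Hood from x -2 to the back wall, 9.5 mm clear, top at 18 mm.
- keeper_mouth (a point): Middle of the keeper's open mouth, 58 mm to -y of the keeper's origin, 3 mm above the shelf; axes as the keeper's. Lip and back wall splay outwards by about 13 mm over the 40 mm outside it, and the hood's edge is turned up there. Once in, the blade's shoulders pull against the lip. The keeper spans x -64 to 62, y -92 to 67 mm.
- gauge: Bystander: yellow plastic dial tyre gauge lying on the shelf, about 130 mm long, 20 mm high; origin under the dial's middle.
- wrench: Bystander: chrome socket wrench lying on the shelf, about 190 mm long, 38 mm high; origin under its middle.
- jar: Bystander: clear acrylic screw-top jar with valve caps in it, 70 mm wide, 90 mm high, standing; origin under its middle.
Things that resemble listed ones, but are neither listed nor needed, are in the scene too. What is meant by the keeper is not green or pink, and is the smaller of those in its own colour.

How it is judged:
By the outcome, as a careful person would: the job done as asked, in the order asked, and still so for the second after the job is handed in, while the arm keeps its last pose, push and grip.
It also fails if it takes over 58 s, if anything falls off the work surface, if the arm or the gripper's body presses on something with over 40 N, if the wrist force passes 120 N, or if a joint passes its speed limit or range.

## Working session

There is one attempt and no reset: what is moved stays moved. The work goes in short steps, each a Python script; the robot and the scene stay as the last script left them, time stands still between calls to the robot, and variables do not carry over. Pictures are saved under pics/ and viewed, at most 10 in all, crops included, and the job is handed in when it is done.

```bash
mkdir -p pics; cat > h.py <<'E'
import numpy as np, cv2
from cell import env, kin, camera, calibration, job
def ray(c,u,v):
    R=cv2.Rodrigues(np.array(c["rvec"],float))[0]; t=np.array(c["tvec"],float).ravel()
    d=R.T@np.array([(u-c["cx"])/c["fx"],(v-c["cy"])/c["fy"],1.0]); return -R.T@t,d
def onplane(c,u,v,z):
    o,d=ray(c,u,v); return o+d*(z-o[2])/d[2]
def cloud(c,dep):
    v,u=np.mgrid[0:400,0:640]; R=cv2.Rodrigues(np.array(c["rvec"],float))[0]; t=np.array(c["tvec"],float).ravel()
    P=np.stack([(u-c["cx"])/c["fx"]*dep,(v-c["cy"])/c["fy"]*dep,dep],-1)
    return (P-t)@R
E
python3 - <<'E'
from h import *
for n in("top","side"):
    c=calibration(n); im,d=camera(n); cv2.imwrite(f"pics/{n}0.png",im); np.savez(f"{n}0.npz",im=im,d=d)
    print(n,{k:np.round(c[k],3).tolist() for k in c}, onplane(c,320,200,0))
s=env.get_state(); print(s["time"],s["tcp_pos"],s["orientation"],s["opening"])
E
```

```text
top {'fx': 371.335, 'fy': 371.335, 'cx': 318.527, 'cy': 193.302, 'rvec': [2.096, -2.123, 0.224], 'tvec': [-0.067, 0.501, 1.135]} [ 0.48885022 -0.07794353  0.        ]
side {'fx': 446.011, 'fy': 446.011, 'cx': 322.091, 'cy': 190.363, 'rvec': [2.358, -0.563, 0.207], 'tvec': [-0.485, 0.169, 1.35]} [ 0.50850112 -0.05263613  0.        ]
0.1 [0.14838576 0.6580711  0.30300596] [-1.86198094e-05  1.10622081e-01  9.93862206e-01 -8.18478899e-04] 0.0851851207716902
```

View pics/top0.png

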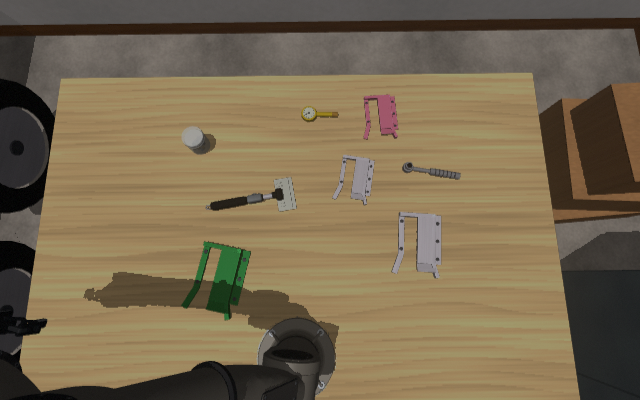

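View pics/side0.png

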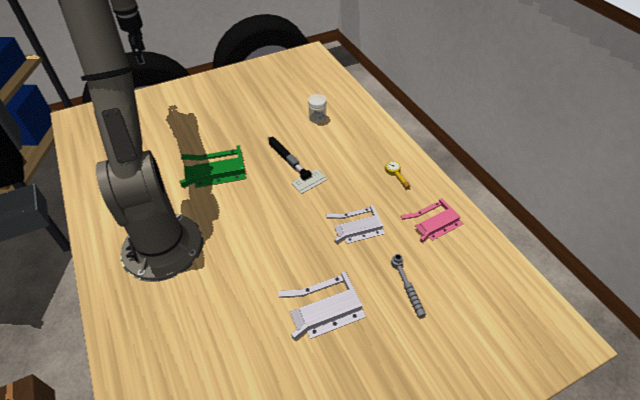

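Candidates, by top-view pixel:
- Keepers: green (220,280), pink (380,116), large aluminium (418,243) and small aluminium (354,180). I choose the small aluminium one: it is neither green nor pink, and it is the smaller of its colour.
- Scraper: only one, with its blade at (286,194) and handle at (240,201). The wrench (430,171) and gauge (318,115) are bystanders.

The scraper's x points right in the image and the keeper's mouth faces down.

```bash
python3 - <<'E'
from h import *
z=np.load("top0.npz"); im,d=z["im"],z["d"]; c=calibration("top"); P=cloud(c,d)
crop=im[140:285,190:450]; cv2.imwrite("pics/crop0.png",cv2.resize(crop,None,fx=3,fy=3,interpolation=cv2.INTER_CUBIC))
for n,(u,v) in dict(blade=(288,194),hub=(278,195),sleeve=(235,203),tail=(210,207),hood=(361,180),lip=(343,172),bighood=(428,243),mouthL=(338,196),mouthR=(366,202),end=(350,158)).items():
    print(n,np.round(P[v,u],3),np.round(onplane(c,u,v,0.01),3))
hsv=cv2.cvtColor(im,cv2.COLOR_BGR2HSV)
for n,(u,v) in dict(blade=(288,194),hood=(361,180),wood=(300,240)).items(): print(n,hsv[v,u])
cw=calibration("wrist"); R=cv2.Rodrigues(np.array(cw["rvec"]))[0]; s=env.get_state()
w,x,y,zz=s["orientation"]; from scipy.spatial.transform import Rotation as Ro
Rt=Ro.from_quat([x,y,zz,w]).as_matrix()
print("cam in tool",Rt.T@(-R.T@np.array(cw["tvec"]).ravel()-s["tcp_pos"]), (R@Rt).round(2),cw["fx"])
E
```

```text
blade [0.511 0.029 0.   ] [0.509 0.028 0.01 ]
hub [0.503 0.06  0.023] [0.506 0.061 0.01 ]
sleeve [0.477 0.199 0.025] [0.48  0.203 0.01 ]
tail [0.466 0.282 0.02 ] [0.468 0.285 0.01 ]
hood [ 0.551 -0.215  0.018] [ 0.553 -0.216  0.01 ]
lip [ 0.582 -0.157  0.008] [ 0.582 -0.156  0.01 ]
bighood [ 0.34  -0.421  0.022] [ 0.341 -0.424  0.01 ]
mouthL [ 0.501 -0.138  0.002] [ 0.5   -0.138  0.01 ]
mouthR [ 0.477 -0.229  0.014] [ 0.478 -0.23   0.01 ]
end [ 0.63  -0.181  0.013] [ 0.631 -0.181  0.01 ]
blade [ 27  19 150]
hood [160  10 149]
wood [ 22  95 159]
cam in tool [ 0.0658053  -0.00084953 -0.06977477] [[-0.    1.    0.  ]
 [-0.97 -0.   -0.26]
 [-0.26 -0.    0.97]] 292.02099794366575
```

View pics/crop0.png

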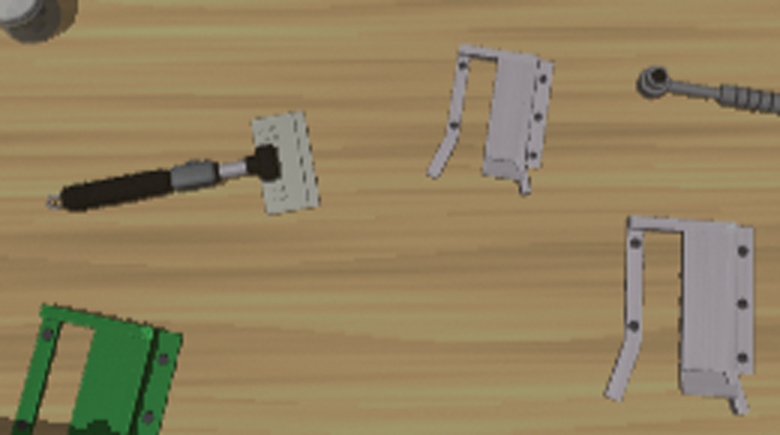

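The crop confirms the choice: the small aluminium keeper has its hood at crop (515,110), its lip on the left and its open mouth downward. The scraper's blade is at crop (285,160). Next I take wrist-camera views.

```bash
cat >> h.py <<'E'
def quat(a):  # tool down, tool x at world yaw a
    from scipy.spatial.transform import Rotation as Ro
    x=np.array([np.cos(a),np.sin(a),0]); z=np.array([0,0,-1.]); M=np.stack([x,np.cross(z,x),z],1)
    q=Ro.from_matrix(M).as_quat(); return np.array([q[3],*q[:3]])
E
python3 - <<'E'
from h import *
for a in (-81,-99,99,81):
    for p in ([.49,.13,.25],[.55,-.19,.05],[.5,.1,.1]):
        q=kin.inverse_kinematics(p,quat(np.radians(a))); print(a,p,None if q is None else np.round(q,2))
def shot(n,p,a):
    env.reach(p,quat(np.radians(a))); c=calibration("wrist"); im,d=camera("wrist")
    np.savez(n+".npz",im=im,d=d,**{k:np.array(c[k]) for k in c}); cv2.imwrite(f"pics/{n}.png",im)
shot("s1",[.47,.13,.25],-81); shot("s2",[.53,.09,.25],-81)
shot("k1",[.55,-.15,.22],-90); shot("k2",[.53,-.21,.22],-90)
s=env.get_state(); print(s["time"],s["qpos"])
v=np.vstack([cv2.imread(f"pics/{n}.png") for n in("s1","k1")]); cv2.imwrite("pics/m1.png",cv2.resize(v,(480,600),interpolation=cv2.INTER_AREA))
E
```

```text
-81 [0.49, 0.13, 0.25] [-0.42  0.27  0.05  2.01 -0.02  0.87  2.93]
-81 [0.55, -0.19, 0.05] [-0.56  1.23  1.25  1.98 -1.37  1.16 -1.65]
-81 [0.5, 0.1, 0.1] [-0.21  0.51 -0.14  2.09  0.13  0.55  2.86]
-99 [0.49, 0.13, 0.25] [-0.47  0.26  0.1   2.01 -0.03  0.87  2.64]
-99 [0.55, -0.19, 0.05] [-0.56  1.23  1.25  1.98 -1.37  1.16 -1.97]
-99 [0.5, 0.1, 0.1] [-0.25  0.51 -0.08  2.09  0.08  0.54  2.59]
99 [0.49, 0.13, 0.25] [-0.84  0.29  0.55  2.04 -0.2   0.87 -0.02]
99 [0.55, -0.19, 0.05] [-0.25  0.8   0.65  1.97 -0.79  0.65  1.08]
99 [0.5, 0.1, 0.1] [-0.62  0.54  0.38  2.12 -0.38  0.55  0.19]
81 [0.49, 0.13, 0.25] [-0.87  0.3   0.59  2.04 -0.22  0.87 -0.32]
81 [0.55, -0.19, 0.05] [-0.26  0.8   0.66  1.97 -0.8   0.66  0.77]
81 [0.5, 0.1, 0.1] [-0.65  0.55  0.42  2.12 -0.42  0.55 -0.09]
4.8083 [ 0.99655253  0.59752143 -0.98669219  1.84155958  0.58101641  1.02348354
  2.91467082]
```

View pics/k1.png

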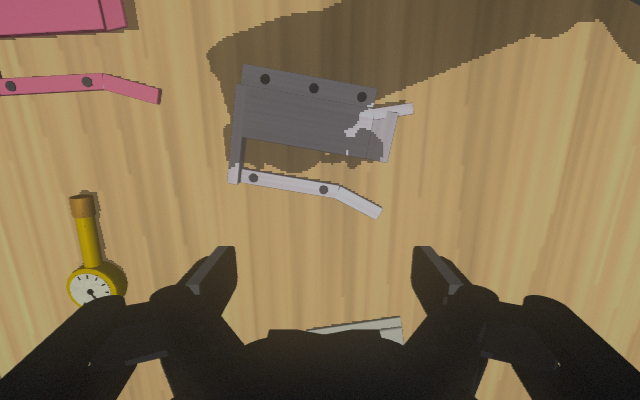

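View pics/s1.png

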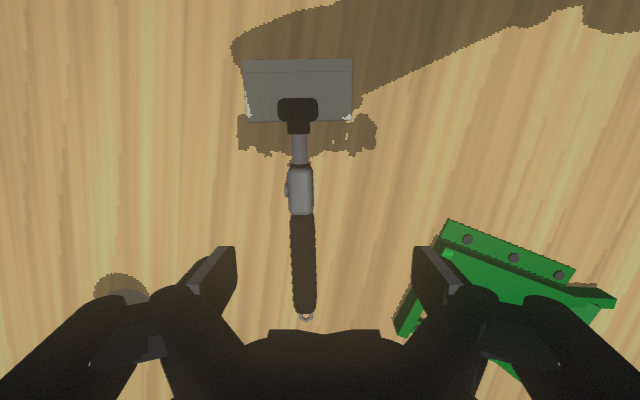

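k1 shows the keeper: hood front edge (243,137)–(385,161), lip bolts (253,178) and (323,189), mouth to the right at (395,135). s1 shows the scraper: blade corners (245,60)–(353,121), sleeve (302,190)–(304,310), button on the left at (287,189). Next I fit poses from both views of each.

```bash
cat > fit.py <<'E'
from h import *
def load(n):
    z=np.load(n+".npz"); return z["im"],z["d"],{k:z[k] if z[k].ndim else float(z[k]) for k in("fx","fy","cx","cy","rvec","tvec")}
def blob(mask,P,lo,hi,near,r):
    m=mask&(P[...,2]>lo)&(P[...,2]<hi)&(np.hypot(P[...,0]-near[0],P[...,1]-near[1])<r)
    n,l,st,_=cv2.connectedComponentsWithStats(m.astype(np.uint8)); k=1+np.argmax(st[1:,4]); return l==k
def rect(m,P):
    pts=P[m][:,:2]; return cv2.minAreaRect((pts*1000).astype(np.float32)),np.median(P[m][:,2])
def cornersrt(r): return np.round(cv2.boxPoints(r),1).tolist()
E
python3 - <<'E'
from fit import *
for n in("k1","k2"):
    im,d,c=load(n); P=cloud(c,d); hsv=cv2.cvtColor(im,cv2.COLOR_BGR2HSV); g=(hsv[...,1]<60)&(d>0)
    m=blob(g,P,.0155,.021,(.55,-.2),.09); r,h=rect(m,P); print(n,"hood",m.sum(),np.round(h,4),r,cornersrt(r))
    m=blob(g,P,.004,.011,(.57,-.155),.05); r,h=rect(m,P); print(n,"lip",m.sum(),np.round(h,4),r,cornersrt(r))
    # lip bolts: dark
    dk=(hsv[...,2]<0.62*np.median(hsv[...,2][m]))
    hull=np.zeros(m.shape,np.uint8); cv2.drawContours(hull,cv2.findContours(m.astype(np.uint8),0,2)[0],-1,1,-1)
    k,l,st,ce=cv2.connectedComponentsWithStats((dk&(hull>0)).astype(np.uint8))
    for i in range(1,k):
        if st[i,4]>25: print("  bolt",ce[i].round(1),st[i,4],onplane(c,*ce[i],.007).round(4),P[int(ce[i][1]),int(ce[i][0])].round(4))
for n in("s1","s2"):
    im,d,c=load(n); P=cloud(c,d); hsv=cv2.cvtColor(im,cv2.COLOR_BGR2HSV)
    wood=P[...,2][200:300,380:400]; print("wood z",np.median(wood).round(4))
    near=(.511,.035)
    m=blob((hsv[...,1]<75)&(d>0),P,.003,.009,near,.08); r,h=rect(m,P); print(n,"blade",m.sum(),np.round(h,4),r,cornersrt(r))
    m=(P[...,2]>.012)&(P[...,2]<.045)&(np.hypot(P[...,0]-.49,P[...,1]-.16)<.15)&(P[...,1]>.07)
    m=blob(m,P,.012,.045,(.49,.16),.15)
    p=P[m]; ax=np.linalg.svd(p[:,:2]-p[:,:2].mean(0),full_matrices=False)[2][0]; print(n,"handle",m.sum(),"ztop",np.percentile(p[:,2],98).round(4),p[:,:2].mean(0).round(4),np.degrees(np.arctan2(-abs(ax[1]),ax[0]*-np.sign(ax[1]))).round(2),cv2.minAreaRect((p[:,:2]*1000).astype(np.float32)))
E
```

```text
k1 hood 8700 0.0177 ((555.5437622070312, -198.021728515625), (83.96269226074219, 161.76968383789062), 84.16959381103516) [[470.79998779296875, -231.60000610351562], [631.7000122070312, -248.0], [640.2999877929688, -164.5], [479.29998779296875, -148.0]]
k1 lip 1411 0.0067 ((570.1957397460938, -153.84014892578125), (17.98340606689453, 99.65543365478516), 77.32784271240234) [[519.5999755859375, -151.6999969482422], [616.7999877929688, -173.5], [620.7999877929688, -156.0], [523.5999755859375, -134.10000610351562]]
  bolt [255.2 177.8] 28 [ 0.6176 -0.1623  0.007 ] [ 0.6172 -0.1634  0.0091]
  bolt [323.4 189.3] 55 [ 0.5505 -0.1508  0.007 ] [ 0.551  -0.1513  0.008 ]
k2 hood 7332 0.0177 ((554.9891967773438, -199.4890594482422), (81.84504699707031, 162.1222686767578), 84.31546783447266) [[470.29998779296875, -232.1999969482422], [631.5999755859375, -248.1999969482422], [639.7000122070312, -166.8000030517578], [478.3999938964844, -150.6999969482422]]
k2 lip 1240 0.0067 ((570.2691040039062, -153.78842163085938), (18.695507049560547, 99.885009765625), 77.15149688720703) [[519.5, -151.80000305175
[... 427 characters left out ...]
.20001220703125, -1.100000023841858], [570.5, 17.799999237060547], [560.2000122070312, 76.4000015258789]]
s1 handle 4414 ztop 0.0337 [0.4874 0.1719] -79.83 ((487.6199645996094, 182.43099975585938), (29.929912567138672, 230.3043670654297), 10.543791770935059)
wood z -0.0003
s2 blade 4743 0.0056 ((511.5393371582031, 37.663818359375), (109.93922424316406, 59.79853439331055), 9.977497100830078) [[452.20001220703125, 57.599998474121094], [462.6000061035156, -1.2999999523162842], [570.9000244140625, 17.700000762939453], [560.5, 76.5999984741211]]
s2 handle 3467 ztop 0.0336 [0.4914 0.159 ] -79.99 ((491.05877685546875, 164.45199584960938), (30.003782272338867, 194.4252166748047), 10.485313415527344)
```

```bash
python3 - <<'E'
from fit import *
for n in("k1","k2"):
    im,d,c=load(n); P=cloud(c,d); hsv=cv2.cvtColor(im,cv2.COLOR_BGR2HSV); g=(hsv[...,1]<60)&(d>0)
    m=g&(P[...,2]>.004)&(P[...,2]<.03)&(np.hypot(P[...,0]-.56,P[...,1]+.2)<.12)
    a=np.radians(-99.8)
    for it in range(3):
        X=np.array([np.cos(a),np.sin(a)]);Y=np.array([-X[1],X[0]]); q=P[m]; x=(q[:,:2]@X)*1000; y=(q[:,:2]@Y)*1000; z=q[:,2]*1000
        B=np.array([.5504,-.1508])*1000; x0=B@X+40; y0=B@Y+0   # bolts assumed at x=-40
        x-=x0;y-=y0
        bins=np.arange(0,50,4); f=[]
        for b in bins:
            s=(y>b)&(y<b+4)&(z>15)&(x>-20)&(x<20)
            if s.sum()>5:f.append((b+2,np.percentile(x[s],3)))
        f=np.array(f); k=np.polyfit(f[:,0],f[:,1],1); a+= -k[0] if it<2 else 0
    print(n,"yaw",np.degrees(a).round(2),"front edge x at",k[1].round(2),"slope",k[0].round(4),f[:,1].round(1))
    lip=(z<9)&(z>4)&(x<-25)&(y>-5)&(y<60); print(" lip x",np.percentile(x[lip],[2,98]).round(1))
    bk=(x>20)&(y>0)&(y<60); print(" hood z>15 x max",np.percentile(x[bk&(z>15)],98).round(1)," all max",np.percentile(x[bk],99).round(1))
    print(" ymax",np.percentile(y[(z>13)&(x<-10)],[1,99]).round(1),np.percentile(y[z>13],99.7).round(1)," end inner by lip row:",[ (b,np.round(np.median(z[(abs(y-b)<1)&(abs(x+15)<8)]),1)) for b in range(60,90,3) if ((abs(y-b)<1)&(abs(x+15)<8)).sum()>3])
    print(" ymin",np.percentile(y,0.3).round(1),"x,y base",x0.round(1),y0.round(1))
    for yb in range(-70,0,8):
        s=(abs(y-yb)<2); print((yb,np.percentile(x[s&(x<-20)],[5,95]).round(1) if (s&(x<-20)).sum()>3 else None, np.percentile(z[s&(abs(x-10)<8)],50).round(1) if (s&(abs(x-10)<8)).any() else None),end=" ")
    print()
E
```

```text
k1 yaw -99.68 front edge x at -1.26 slope 0.0 [-1.2 -1.4 -1.3 -1.2 -1.2 -1.  -1.4 -1.2 -1.1 -1.4 -1.3 -1.4 -1.1]
 lip x [-46.6 -33.2]
 hood z>15 x max 42.3  all max 55.6
 ymax [82.4 92.1] 92.0  end inner by lip row: [(84, np.float64(17.8)), (87, np.float64(17.8))]
 ymin -61.9 x,y base 96.1 567.9
(-70, None, None) (-62, array([-54.7, -49. ]), None) (-54, array([-60.3, -47. ]), np.float64(20.3)) (-46, array([-57.6, -44.3]), np.float64(18.9)) (-38, array([-54.2, -41.6]), np.float64(16.0)) (-30, array([-52.2, -38.8]), np.float64(17.6)) (-22, array([-49.6, -36.1]), np.float64(17.6)) (-14, array([-46.8, -34. ]), np.float64(17.7)) (-6, array([-46.1, -33.7]), np.float64(17.7)) 
k2 yaw -99.92 front edge x at -1.16 slope -0.0002 [-1.2 -1.3 -1.1 -0.9 -1.1 -1.5 -0.9 -1.1 -1.5 -0.9 -1.2 -1.5 -1. ]
 lip x [-46.6 -33.2]
 hood z>15 x max 42.5  all max 54.7
 ymax [82.4 92.3] 92.2  end inner by lip row: [(84, np.float64(17.8)), (87, np.float64(17.6))]
 ymin -61.8 x,y base 93.7 568.1
(-70, None, None) (-62, array([-52.7, -48.1]), None) (-54, array([-59.6, -46.1]), np.float64(19.7)) (-46, array([-57.2, -43.7]), np.float64(19.1)) (-38, array([-54.3, -40.8]), np.float64(16.0)) (-30, array([-51.2, -38.7]), np.float64(17.7)) (-22, array([-49.6, -36. ]), np.float64(17.7)) (-14, array([-46.9, -33.2]), np.float64(17.6)) (-6, array([-46. , -33.3]), np.float64(17.5))
```

Poses found:
- Scraper origin (0.5116, 0.0377), yaw −80.1°.
- Keeper origin about (0.568, −0.1945), yaw −99.8°.

Next: check IK, then grasp at 130 mm behind the origin, which is clear of the button, and lift.

```bash
cat >> h.py <<'E'
SO=np.array([.5116,.0377]); SA=np.radians(-80.1); KO=np.array([.5684,-.1945]); KA=np.radians(-99.8)
def fr(O,a,x,y,z): return np.array([O[0]+x*np.cos(a)-y*np.sin(a),O[1]+x*np.sin(a)+y*np.cos(a),z])
def st(msg=""):
    s=env.get_state(); print(msg,round(s["time"],2),"p",np.round(s["tcp_pos"],4),"F",np.round(s["force"],2),"T",np.round(s["torque"],2),"op",round(s["opening"],4),"gf",np.round(s["gripper_force"],1),"j7",round(s["qpos"][6],2)); return s
E
python3 - <<'E'
from h import *
for p,a in((fr(SO,SA,-.13,0,.15),SA),(fr(SO,SA,-.13,0,.075),SA),(fr(KO,KA,-.13,-.152,.12),KA),(fr(KO,KA,-.13,-.152,.075),KA),(fr(KO,KA,-.13,0,.075),KA),(fr(KO,KA,-.1,0,.075),KA),(fr(KO,KA,-.225,0,.075),KA)):
    q=kin.inverse_kinematics(p,quat(a)); print(p.round(3),None if q is None else np.round(q,2))
env.grip(.07,40)
env.reach(fr(SO,SA,-.13,0,.15),quat(SA)); st()
env.movel(fr(SO,SA,-.13,0,.075),.12,stop_force=10); st("down")
env.grip(.015,40); st("grip")
env.movel(fr(SO,SA,-.13,0,.125),.12); st("lift")
E
```

```text
[0.489 0.166 0.15 ] [ 0.31  0.64 -0.98  2.01  0.7   0.87  2.25]
[0.489 0.166 0.075] [ 0.21  0.73 -0.85  2.04  0.82  0.75  2.16]
[ 0.441 -0.041  0.12 ] [ 0.69  0.55 -0.89  2.19  0.69  0.7   2.29]
[ 0.441 -0.041  0.075] [ 0.6   0.62 -0.79  2.21  0.8   0.62  2.19]
[ 0.591 -0.066  0.075] [ 0.58  0.79 -0.78  1.86  0.76  0.82  2.36]
[ 0.585 -0.096  0.075] [ 0.63  0.79 -0.78  1.86  0.76  0.82  2.41]
[0.607 0.027 0.075] [ 0.42  0.81 -0.78  1.83  0.76  0.84  2.22]
 6.55 p [0.49   0.1644 0.15  ] F [ 0.92  0.38 -0.4 ] T [-0.04 -0.04 -0.02] op 0.0703 gf 0.0 j7 2.25
down 7.33 p [0.4895 0.166  0.0754] F [-0.51  0.99 -0.35] T [-0.05 -0.01 -0.04] op 0.0698 gf 0.0 j7 2.14
grip 7.79 p [0.4896 0.1658 0.0756] F [-0.61 -1.48  5.44] T [-0.15  0.15  0.03] op 0.0254 gf 41.3 j7 2.14
lift 8.36 p [0.489  0.1653 0.1246] F [ 0.09  0.16 -2.73] T [ 0.08  0.01 -0.01] op 0.0254 gf 40.1 j7 2.22
```

```bash
python3 - <<'E'
from fit import *
env.reach(fr(KO,KA,-.13,-.155,.11),quat(KA)); st("pre")
s=env.get_state(); c=calibration("wrist"); im,d=camera("wrist"); cv2.imwrite("pics/g1.png",im); P=cloud(c,d)
np.savez("g1.npz",im=im,d=d,**{k:np.array(c[k]) for k in c})
hsv=cv2.cvtColor(im,cv2.COLOR_BGR2HSV); n=fr(KO,KA,0,-.155,0)
m=blob((hsv[...,1]<75)&(d>0),P,.02,.058,n,.075); r,h=rect(m,P); print("blade",m.sum(),h,r,cornersrt(r),"expected",n)
p=P[m]; X=np.array([np.cos(KA),np.sin(KA)]); A=np.c_[(p[:,:2]-n[:2])@X,(p[:,:2]-n[:2])@[-X[1],X[0]],np.ones(len(p))]; print("plane slopes x,y,z0",np.linalg.lstsq(A,p[:,2],rcond=None)[0].round(4))
E
```

```text
pre 9.22 p [ 0.4382 -0.0393  0.11  ] F [-0.28 -0.29 -3.16] T [ 0.11 -0.05  0.  ] op 0.0252 gf 40.1 j7 2.26
blade 4210 0.04003444862202303 ((389.9825439453125, -138.89892578125), (50.874820709228516, 23.817363739013672), 4.866642475128174) [[363.6000061035156, -129.1999969482422], [365.6000061035156, -152.89999389648438], [416.29998779296875, -148.60000610351562], [414.29998779296875, -124.9000015258789]] expected [ 0.41566178 -0.16811753  0.        ]
plane slopes x,y,z0 [-0.108   0.2123  0.046 ]
```

View pics/g1.png

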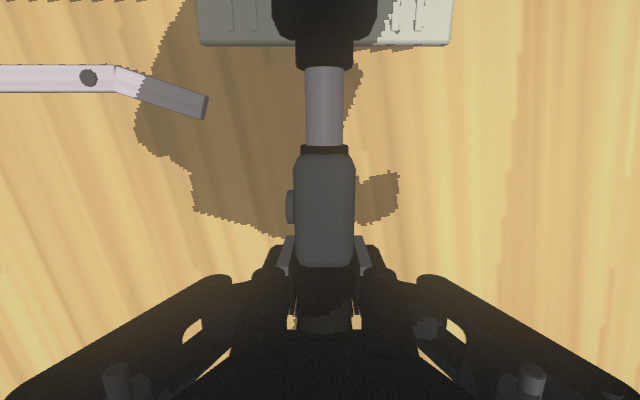

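g1 shows the scraper in the hand, button out at (290,207) and blade rear edge running from (198,42) to (450,45). The lip tip is at (207,108). I'll turn the blade's two rear corners into points in the keeper frame.

```bash
python3 - <<'E'
from fit import *
im,d,c=load("g1"); P=cloud(c,d); R=np.array([[np.cos(KA),np.sin(KA)],[-np.sin(KA),np.cos(KA)]])
for u,v in((203,36),(203,41),(230,41),(420,41),(446,36),(446,41),(205,20),(446,20),(204,5),(446,5),(324,200),(324,260),(324,100),(207,108),(326,80)):
    p=P[v,u]; print((u,v),(R@(p[:2]-KO)*1000).round(1),(p[2]*1000).round(1))
E
```

```text
(203, 36) [ -27.8 -102.2] 39.4
(203, 41) [ -29.5 -101.6] 38.3
(230, 41) [ -30.2 -114.2] 41.2
(420, 41) [ -29.9 -195.8] 40.0
(446, 36) [ -27.8 -207. ] 39.4
(446, 41) [ -29.8 -207.1] 39.7
(205, 20) [ -21.8 -103.8] 39.5
(446, 20) [ -21.9 -206.1] 40.1
(204, 5) [ -16.4 -104.2] 40.2
(446, 5) [ -16.3 -205.5] 40.0
(324, 200) [ -93.7 -154.4] 66.8
(324, 260) [-120.1 -154.5] 66.7
(324, 100) [ -55.3 -154.4] 59.6
(207, 108) [-55.7 -86. ] 0.4
(326, 80) [ -47.9 -155.2] 58.4
```

Blade is level and aligned: x offset about 0, y −155 mm, and lead edge clear of the mouth. Lower it and slide in.

```bash
python3 - <<'E'
from fit import *
print(env.movel(fr(KO,KA,-.13,-.155,.074),.06,stop_force=5)); s=st("down"); z=s["tcp_pos"][2]
print(env.movel(fr(KO,KA,-.13,-.06,z),.08,stop_force=12)); st("mouth")
print(env.movel(fr(KO,KA,-.13,-.008,z),.06,stop_force=12)); st("in")
print(env.movel(fr(KO,KA,-.13,.008,z),.015,stop_force=10)); s=st("home")
R=np.array([[np.cos(KA),np.sin(KA)],[-np.sin(KA),np.cos(KA)]]); print(R@(s["tcp_pos"][:2]-KO)*1000)
c=calibration("wrist"); im,d=camera("wrist"); cv2.imwrite("pics/g2.png",im)
E
```

```text
True
down 9.83 p [ 0.4374 -0.0398  0.0751] F [ 0.18 -0.53  2.12] T [-0.08 -0.2  -0.04] op 0.0252 gf 41.5 j7 2.18
True
mouth 10.09 p [ 0.4376 -0.0397  0.0751] F [-0.99 -0.61  7.3 ] T [-0.06  0.   -0.07] op 0.0255 gf 42.0 j7 2.18
True
in 10.46 p [ 0.4378 -0.0397  0.0752] F [-1.57 -0.4   7.37] T [-0.07  0.   -0.08] op 0.0256 gf 42.0 j7 2.18
True
home 11.7 p [ 0.438  -0.0397  0.0753] F [-0.42  0.02  5.6 ] T [-0.01 -0.03 -0.08] op 0.0256 gf 42.0 j7 2.19
[-130.34732479 -154.85986645]
```

View pics/g2.png

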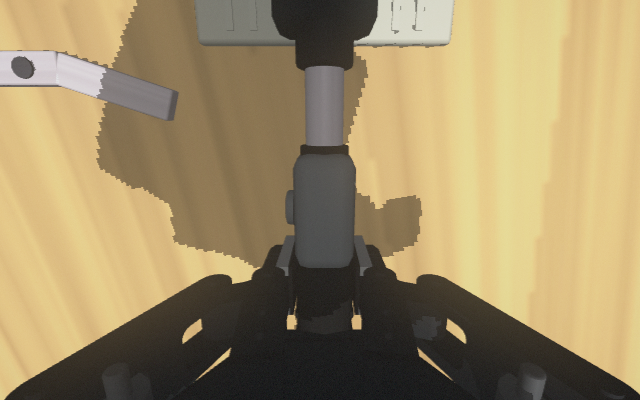

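g2 shows that nothing moved: the lip tip is at (175,105) and the blade is still outside the mouth. The stop tripped on stiction from pressing down. I'll raise it a touch and use a higher threshold.

```bash
python3 - <<'E'
from fit import *
R=np.array([[np.cos(KA),np.sin(KA)],[-np.sin(KA),np.cos(KA)]])
def go(y,z,v,f,msg):
    r=env.movel(fr(KO,KA,-.13,y,z),v,stop_force=f); s=st(msg); print(r,R@(s["tcp_pos"][:2]-KO)*1000); return r
env.movel(fr(KO,KA,-.13,-.155,.0765),.02); st("up")
if not go(-.10,.0765,.05,20,"a"):
  if not go(-.03,.0765,.05,20,"b"):
    if not go(-.006,.0765,.04,20,"c"): go(.008,.0765,.02,12,"d")
E
```

```text
up 12.0 p [ 0.4375 -0.0401  0.0761] F [ 0.45 -0.14 -2.62] T [ 0.09 -0.02 -0.02] op 0.0259 gf 40.8 j7 2.19
a 13.25 p [ 0.4916 -0.0493  0.0764] F [ 0.88 -0.23 -3.54] T [ 0.08 -0.   -0.  ] op 0.0254 gf 40.8 j7 2.26
False [-129.97752958 -100.41458845]
b 14.8 p [ 0.5606 -0.0612  0.0765] F [-0.73 -0.39 -2.89] T [ 0.11 -0.01 -0.02] op 0.0255 gf 40.8 j7 2.33
False [-129.99773555  -30.34886299]
c 15.55 p [ 0.5844 -0.0653  0.0764] F [ 0.75 -0.58 -3.06] T [-0.01 -0.02 -0.01] op 0.0255 gf 40.8 j7 2.36
False [-130.05443451   -6.2057985 ]
d 16.18 p [ 0.5944 -0.0667  0.0756] F [-2.29  0.48  5.04] T [ 0.06  0.34 -0.24] op 0.0254 gf 41.9 j7 2.37
True [-130.40335099    3.87477188]
```

The end wall was reached at y≈+3.9 mm. Release, back off for a look, and measure how far home it is.

```bash
python3 - <<'E'
from fit import *
env.grip(.07); st("open")
env.movel(fr(KO,KA,-.13,.0035,.23),.15); st("up")
c=calibration("wrist"); im,d=camera("wrist"); cv2.imwrite("pics/g3.png",im); P=cloud(c,d)
np.savez("g3.npz",im=im,d=d,**{k:np.array(c[k]) for k in c})
R=np.array([[np.cos(KA),np.sin(KA)],[-np.sin(KA),np.cos(KA)]]); Q=(P[...,:2]-KO)@R.T*1000; z=P[...,2]*1000
m=(z>12)&(z<40)&(Q[...,0]<-52)&(Q[...,0]>-180)&(abs(Q[...,1])<25)
for a,b in((-70,-55),(-130,-112),(-160,-140)):
    s=m&(Q[...,0]>a)&(Q[...,0]<b); print((a,b),s.sum(),np.percentile(Q[s][:,1],[2,50,98]).round(1) if s.any() else 0,z[s].max() if s.any() else 0)
s=(z>3)&(z<9)&(Q[...,0]>-32)&(Q[...,0]<-4)&(abs(Q[...,1])<70); print("blade y",np.percentile(Q[s][:,1],[.5,99.5]).round(1),"x min",np.percentile(Q[s][:,0],1).round(1),np.median(z[s]))
s=(z>14)&(Q[...,0]>-32)&(Q[...,0]<-6)&(Q[...,1]>45); print("end wall y",np.percentile(Q[s][:,1],[1,99]).round(1))
s=(z>22)&(Q[...,0]>-32)&(Q[...,0]<-8)&(abs(Q[...,1])<30); print("hub y,x",np.percentile(Q[s][:,1],[1,99]).round(1),np.percentile(Q[s][:,0],[1,99]).round(1))
E
```

```text
open 16.68 p [ 0.5936 -0.0668  0.0747] F [ 0.28 -0.29  0.55] T [ 0.01 -0.09 -0.01] op 0.07 gf 0.0 j7 2.37
up 17.86 p [ 0.5934 -0.0672  0.229 ] F [-0.23  0.22 -0.43] T [-0.03  0.03  0.02] op 0.0699 gf 0.0 j7 2.52
(-70, -55) 288 [-4.9  2.6 10. ] 26.48711176524778
(-130, -112) 455 [-8.4  2.9 14.6] 34.44124130697992
(-160, -140) 539 [-9.8  3.  15.8] 34.11148746582027
blade y [-51.9  57.4] x min -30.0 5.818993373788883
end wall y [57.3 67.2]
hub y,x [-16.   20.6] [-31.5  -9.9]
```

View pics/g3.png

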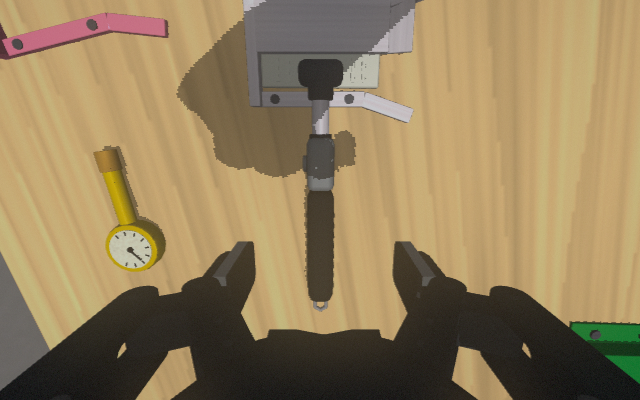

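g3 shows the blade under the hood against the end wall: blade edge at y=57.4 mm, wall at 57.3. The hub is at (321,75) and the button at (306,163), still out. Now pinch across the button, biased toward +y so the blade isn't shoved out.

```bash
python3 - <<'E'
from fit import *
env.movel(fr(KO,KA,-.1,.0045,.15),.15); 
print(env.movel(fr(KO,KA,-.1,.0045,.0775),.1,stop_force=10)); st("down")
env.grip(.015,60); st("pinch"); 
env.movel(fr(KO,KA,-.1,.0035,.0775),.02); st("settle")
E
```

```text
False
down 19.5 p [ 0.5902 -0.0965  0.0778] F [-0.53 -0.61 -0.28] T [-0.01 -0.01  0.02] op 0.0699 gf 0.0 j7 2.43
pinch 19.98 p [ 0.5894 -0.0964  0.0784] F [-4.61  1.7   8.53] T [ 0.06  0.76 -0.48] op 0.025 gf 59.7 j7 2.43
settle 20.23 p [ 0.5891 -0.0964  0.0784] F [-2.24  0.39  6.7 ] T [ 0.02  0.33 -0.24] op 0.0251 gf 59.2 j7 2.42
```

Opening is 25 mm, so the button is flush. Draw out.

```bash
python3 - <<'E'
from fit import *
R=np.array([[np.cos(KA),np.sin(KA)],[-np.sin(KA),np.cos(KA)]])
def go(x,v,f,msg):
    r=env.movel(fr(KO,KA,x,.0035,.0782),v,stop_force=f); s=st(msg); print(r,R@(s["tcp_pos"][:2]-KO)*1000); return r
if not go(-.15,.06,25,"a"):
  if not go(-.205,.06,25,"b"): go(-.232,.02,14,"c")
E
```

```text
a 21.21 p [ 0.5976 -0.0474  0.0784] F [-1.09 -3.44  3.99] T [-0.63 -0.04 -0.07] op 0.0246 gf 58.9 j7 2.35
False [-149.91363842    3.74269087]
b 22.27 p [0.607  0.0067 0.0784] F [-0.74 -3.07  5.56] T [-0.72 -0.16  0.09] op 0.0249 gf 58.9 j7 2.26
False [-204.82804226    3.81522227]
c 23.32 p [0.6106 0.0257 0.0784] F [-1.75 -1.13  5.08] T [ 0.12 -0.06  0.17] op 0.0252 gf 58.9 j7 2.23
True [-224.2042684     4.06822177]
```

```bash
python3 - <<'E'
from fit import *
R=np.array([[np.cos(KA),np.sin(KA)],[-np.sin(KA),np.cos(KA)]])
st("now")
ims=[]
for n in("wrist","top","side"):
    c=calibration(n); im,d=camera(n); P=cloud(c,d); Q=(P[...,:2]-KO)@R.T*1000; z=P[...,2]*1000; ims.append(im)
    if n=="wrist":
        s=(z>20)&(z<40)&(abs(Q[...,1]-3)<4)&(Q[...,0]<-100)
        for x in range(-220,-100,4):
            t=s&(abs(Q[...,0]-x)<2); 
            if t.any(): print((x,np.median(z[t]).round(1)),end=" ")
        print(); t=(z>10)&(z<30)&(Q[...,0]>-185)&(Q[...,0]<-120)&(abs(Q[...,1])<30); print("tube y",np.percentile(Q[t][:,1],[2,98]).round(1) if t.any() else None)
    else:
        s=(z>21)&(z<32)&(Q[...,0]>-40)&(Q[...,0]<0)&(abs(Q[...,1])<35); print(n,"hub",s.sum(),np.percentile(Q[s],[2,98],axis=0).round(1) if s.any() else None)
        s=(z>2.5)&(z<10)&(Q[...,0]>-29)&(Q[...,0]<-6)&(abs(Q[...,1])<62); print("blade y",np.percentile(Q[s][:,1],[1,99]).round(1) if s.any() else None)
a=cv2.resize(ims[2][150:290,200:480],None,fx=2,fy=2,interpolation=cv2.INTER_CUBIC); b=cv2.resize(ims[1][100:240,200:480],None,fx=2,fy=2,interpolation=cv2.INTER_CUBIC)
cv2.imwrite("pics/f1.png",np.vstack([a,b]))
E
```

```text
now 23.32 p [0.6106 0.0257 0.0784] F [-1.75 -1.13  5.08] T [ 0.12 -0.06  0.17] op 0.0252 gf 58.9 j7 2.23
(-220, np.float64(32.8)) (-216, np.float64(32.7)) (-212, np.float64(32.7)) (-208, np.float64(32.7)) (-204, np.float64(32.2)) (-200, np.float64(29.0)) (-196, np.float64(25.5)) (-192, np.float64(24.3)) (-188, np.float64(24.5)) (-184, np.float64(24.4)) (-180, np.float64(24.5)) (-176, np.float64(24.6)) (-172, np.float64(24.5)) (-168, np.float64(24.4)) (-164, np.float64(24.4)) (-160, np.float64(24.6)) (-156, np.float64(24.5)) (-152, np.float64(24.3)) (-148, np.float64(24.5)) (-144, np.float64(24.5)) (-140, np.float64(24.6)) (-136, np.float64(24.6)) (-132, np.float64(24.6)) (-128, np.float64(24.5)) (-124, np.float64(24.6)) (-120, np.float64(24.6)) (-116, np.float64(24.7)) (-112, np.float64(24.4)) 
tube y [-4.4 10.6]
top hub 0 None
blade y None
side hub 82 [[-38.9 -15.3]
 [-10.   21.2]]
blade y [-51.1  57.5]
```

View pics/f1.png

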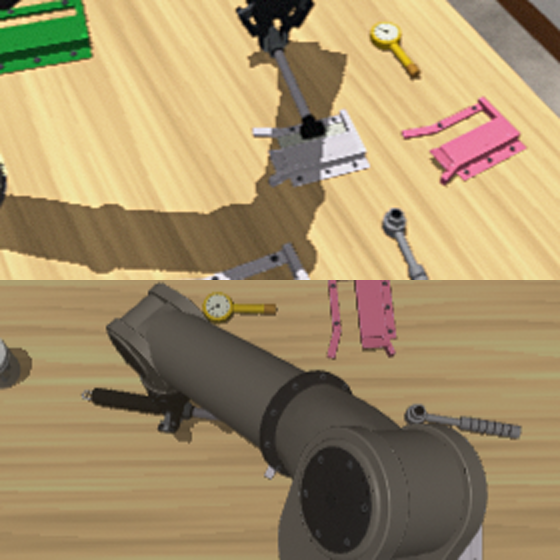

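f1 shows the blade under the hood, with a long stretch of bare tube from the hub at (313,128) to the gripper at (270,40). The collar front is at x≈−199 mm, which matches the full 0.121 m draw plus 3 mm of lip slack. The blade edge is still at y=57.5. I'll confirm the hard stop with a small extra pull, then hand in.

```bash
python3 - <<'E'
from fit import *
R=np.array([[np.cos(KA),np.sin(KA)],[-np.sin(KA),np.cos(KA)]])
print(env.movel(fr(KO,KA,-.2258,.0038,.0782),.01,stop_force=25)); s=st("tension"); print(R@(s["tcp_pos"][:2]-KO)*1000, R@s["force"][:2])
env.dwell(.5); s=st("hold"); print(R@(s["tcp_pos"][:2]-KO)*1000,R@s["force"][:2])
c=calibration("side"); im,d=camera("side"); P=cloud(c,d); Q=(P[...,:2]-KO)@R.T*1000; z=P[...,2]*1000
t=(z>2.5)&(z<10)&(Q[...,0]>-29)&(Q[...,0]<-6)&(abs(Q[...,1])<62); print("blade y",np.percentile(Q[t][:,1],[1,99]).round(1))
E
```

```text
False
tension 23.89 p [0.6106 0.0259 0.0784] F [-1.67 -6.49  7.27] T [-1.08  0.04  0.28] op 0.025 gf 59.3 j7 2.23
[-224.41524732    4.07178109] [ 6.67928219 -0.54247416]
hold 24.39 p [0.6106 0.026  0.0784] F [-1.65 -6.87  7.83] T [-1.06  0.06  0.28] op 0.0249 gf 59.2 j7 2.23
[-224.44003157    4.06137714] [ 7.04738304 -0.46172178]
blade y [-57.4  58.8]
```

```bash
python3 -c "
from h import *
print(job.job_done())"
```

```text
the job is handed in; nothing more can be done
None
```

The job is handed in: the blade is home in the keeper, the handle is drawn to the end stop and still gripped with the button in, and the gauge, wrench and jar were left alone.

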